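# Prop the sample chest's spring lid and take out the tube rack

## Task

The sample chest's lid springs shut by itself: use the grey wedge to raise the lid and prop it wide open, leaving the wedge on the chest's side ledge, thick end against the lid and thin end behind the front rim. With the lid held by the wedge alone, lift the tube rack out of the chest and stand it upright on the paper mat. Keep the rack upright, do not knock over the three white bottles, and leave the lid propped.

Things in the scene. Friction and masses are not known exactly. Their poses are not given: they have to be found in the camera images.
- chest: Fixed white chest 212 (its x) by 177 mm, origin mid-footprint on the bench (x -106..106, y -90..87). Flat ledge at height 115 along its -x side (x -106..-36), open on its outer side; open well at +x (x -36..94, y -78..59, floor at 12). Front wall (y -90..-78) is 127 high: a 12 mm rim across the ledge's front end. Lid covers all, hinged at the back (y 79).
- lid (a joint): Lid angle, rad: 0 shut, 1.57 upright, stop 2.0. Plate 212 (chest x) by 204 by 8 mm, ~0.2 kg, 10 mm skirt under its -x edge, no handle or latch; its front edge overhangs the front wall 35 mm and rises back towards chest +y. A spring (0.11 N m shut, 0.22 upright) and its weight always close it: ~2 N lifts the edge. On the wedge (thin end at the front rim) it rests at about 1.4.
- lid_lip (a point): Point on the underside of the lid at its free edge, in line with the ledge's middle (moves with the lid; shut, it lies 127 mm above the bench, 35 mm in front of the front wall; the space below is free).
- ledge_stop (a point): Fixed point on the ledge's surface (115 mm above the bench), on its middle line, at the inner face of the front rim: where the middle of the wedge's thin end comes to rest. Axes as the chest's.
- ledge_hinge (a point): Fixed point on the hinge axis, in line with the ledge's middle, 157 mm behind ledge_stop (chest +y) and 12 mm above the ledge; the lid's underside turns about this axis.
- wedge: Loose solid grey rubber wedge, 150 mm long (its y), 40 mm wide (its x), 10 mm high at the thin end (-y) rising straight to 60 mm at the thick end (+y), upright flat sides and end faces, about 0.25 kg (varies), lying on its flat underside on the bench. Origin: centre of the underside.
- rack: Loose grey tube rack standing in the well, 84 mm (its x) by 100 mm (its y), with two rows of short white-capped tubes fixed in it (caps up to 58 mm above its underside), about 0.3 kg (varies). A carrying bar 16 mm wide (x), 100 mm long (y) runs over its middle, from 76 to 98 mm above its underside, on an upright at each end. Origin: centre of its underside.
- mat: Fixed white paper mat lying on the bench, 170 mm (its x) by 150 mm (its y), 5 mm thick. Origin: centre of its underside.
- bottle_a: White screw-capped bottle, 38 mm in diameter, 72 mm high, standing loose on the bench (a bystander). Origin: centre of its underside.
- bottle_b: White screw-capped bottle, 38 mm in diameter, 80 mm high, standing loose on the bench (a bystander). Origin: centre of its underside.
- bottle_c: White screw-capped bottle, 38 mm in diameter, 72 mm high, standing loose on the bench (a bystander). Origin: centre of its underside.

How it is judged:
By the outcome, as a careful person would: the job done as asked, in the order asked, and still so for the second after the job is handed in, with the robot touching nothing.
It also fails if it takes over 64 s, if anything falls off the work surface, if the arm or the gripper's body presses on something with over 40 N, if the wrist force passes 120 N, or if a joint passes its speed limit or range.

## Robot

A 6-joint arm with a two-finger parallel gripper is mounted at the origin on the work surface. World frame = base frame: x ahead of the robot, y to its left, z up, the work surface at z = 0. Lengths are in m, angles in degrees, forces in N, time in s.
With the tool pointing down it reaches from about 0.325 to 0.775 m from the base axis. Payload 5.5 kg.
Tool frame: the origin (TCP) lies at the centre of the arm's flange, where the gripper is bolted on; the fingertips stand 182 mm ahead of it and the grasp point (between the pads) lies 163 mm ahead of it; z points along the fingers, y is the direction in which the jaws open and shut (so a half turn about z gives the same grasp; the last joint's range is limited). The gripper opens to 88 mm and grips with 3 to 60 N. Pads are 20 mm wide; open, the fingers measure 115 mm over their backs; the gripper's body (75 mm by 178 mm) begins 61 mm behind the grasp point.
Start: joints at [73.642, 5.22, 70.514, -0, 104.267, -3.249], TCP at [0.136, 0.584, 0.405] pointing down, gripper open.
Joint ranges: [-164.24, 164.24], [-49.07, 125.15], [9.68, 141.18], [-86.29, 266.29], [3.28, 154.24], [-151.56, 151.56]. Speed limits (degrees/s): [147.25, 147.25, 172.46, 180, 180, 180].

## Interface

Orientations are given as [roll, pitch, yaw] about the fixed x, y, z axes, in that order (R = Rz(yaw) Ry(pitch) Rx(roll)).
In Python, from station import r gives the robot as it stands. The module is installed in compiled form; this text tells all that it offers. Calls block until the motion is done:
- r.reach(position, orientation): joint-space move of the TCP to a pose.
- r.servo_line(position, rotation=None, speed=0.15): straight line of the TCP; rotation=None keeps the orientation; speed is the mean speed in m/s.
- r.move_joints(angles): joint-space move.
- r.let_go() and r.grab(squeeze=None): open the fingers fully, or close them until they stop; squeeze is the grip in N (None keeps the last).
- r.wait(seconds).
- r.inverse_kinematics(position, orientation): joint angles nearest the present ones, or None.
- r.sense(): the state.
- r.snapshot(name): name is "scene" or "top" or "wrist"; returns a dict with "frame" (384x512x3 uint8, red, green, blue), "fx", "fy", "cx", "cy" (pixels), "R" (3x3) and "t" (3): a world point X has camera coordinates R X + t. Camera axes: x right, y down, z forward; pixel columns grow to the right and rows downward; lengths in m; the calibration is good to about 2 mm. A picture is of the moment at which its call begins. There is no depth.
A pose or a line that the arm cannot do raises r.IKError and nothing moves.
- r.hand_in(): hands the job in, once; it reports no verdict.
The state is a dict: "clock": time; "joints": joint angles; "joint_vel": joint speeds; "joint_torque": joint torques, N m; "tcp_pos": TCP position; "orientation": TCP orientation; "contact_force": force on the tool from outside, world axes, zero at the start; "torque": the same for the moment, N m; "opening": finger opening in m.
Only numpy, scipy, OpenCV 4.12 (cv2) and the standard library are available. Lean on these libraries where they do the work, as an engineer would, in place of code of your own. Each camera call takes 0.05 s, during which the arm holds its last target. There are 200 camera calls.

## Working session

There is one attempt and no reset: what is moved stays moved. The work goes in short steps, each a Python script; the robot and the scene stay as the last script left them, time stands still between calls to the robot, and variables do not carry over. Pictures are saved under pics/ and viewed, about 8 in all and at most 12, crops included, and the job is handed in when it is done.

```bash
mkdir -p pics; python3 - <<'E'
from station import r
import cv2,numpy as np,pickle
s=r.sense();print(s['clock'],s['tcp_pos'],s['orientation'],s['opening'])
for n in("scene","top"):
    d=r.snapshot(n);pickle.dump(d,open(f'pics/{n}0.pkl','wb'))
    cv2.imwrite(f'pics/{n}0.png',cv2.resize(d['frame'][:,:,::-1],(768,576)))
    print(n,d['fx'],d['cx'],d['cy'],'C',-np.array(d['R']).T@np.array(d['t']),np.array(d['R']).round(3).tolist())
E
```

```text
0.0 [0.13608903 0.58441391 0.40352757] [-1.79889612e+02 -5.72882916e-03  1.66893549e+02] 0.08754017172126202
scene 471.16943246122497 257.640940396753 197.737218694552 C [ 1.10647026 -0.59492668  0.68521038] [[0.678, 0.735, -0.003], [0.437, -0.407, -0.802], [-0.591, 0.542, -0.597]]
top 355.97137532866 250.8444928649507 197.30643891331908 C [ 0.40647935 -0.05218116  0.93469286] [[0.01, -1.0, 0.024], [-0.985, -0.014, -0.172], [0.172, -0.022, -0.985]]
```

View pics/scene0.png

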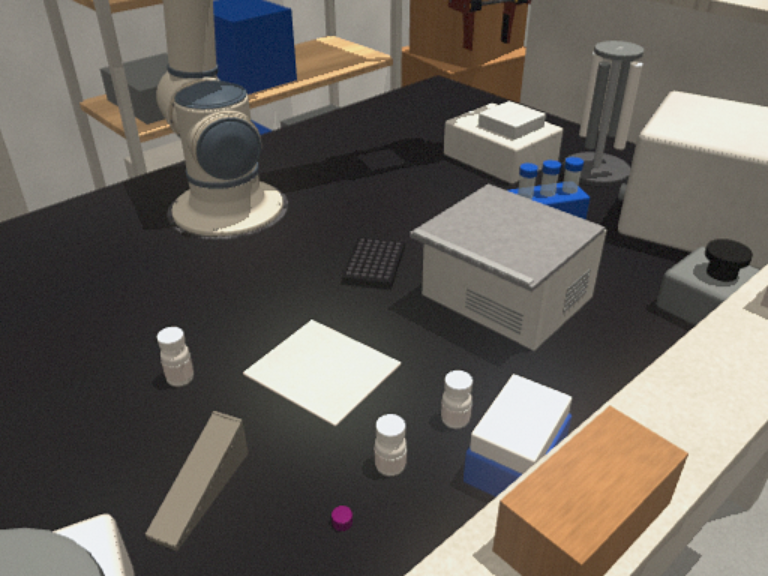

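View pics/top0.png

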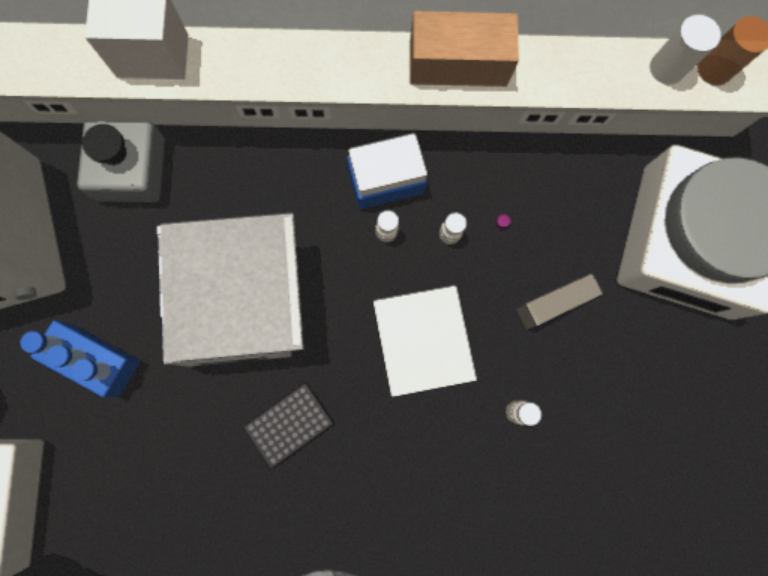

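The scene view shows the chest at (510,260), mat at (322,370), wedge at (200,480) and bottles at (175,355), (390,445) and (457,400). The top view agrees: wedge (560,300), mat (425,340). Next I need to find which side of the chest is its front.

```bash
cat > h.py <<'E'
import numpy as np,pickle,cv2
def ray(d,u,v):
    R=np.array(d['R']);c=-R.T@np.array(d['t'])
    q=R.T@np.array([(u-d['cx'])/d['fx'],(v-d['cy'])/d['fy'],1.]);return c,q
def onz(d,u,v,z):
    c,q=ray(d,u,v);return c+q*(z-c[2])/q[2]
def two(a,ua,b,ub):
    c1,q1=ray(a,*ua);c2,q2=ray(b,*ub)
    s=np.linalg.lstsq(np.c_[q1,-q2],c2-c1,rcond=None)[0]
    p,q=c1+s[0]*q1,c2+s[1]*q2;return (p+q)/2,np.linalg.norm(p-q)
def proj(d,X):
    p=np.array(d['R'])@X+np.array(d['t']);return np.array([d['fx']*p[0]/p[2]+d['cx'],d['fy']*p[1]/p[2]+d['cy']])
E
python3 - <<'E'
from h import *
t=pickle.load(open('pics/top0.pkl','rb'));s=pickle.load(open('pics/scene0.pkl','rb'))
k=1.5
for n,l,z in[('lid top',[(157,224),(292,214),(300,350),(163,363),(285,216)],.135),('mat',[(375,300),(456,287),(476,380),(393,395)],.005)]:
    P=[onz(t,u/k,v/k,z) for u,v in l];print(n,[p[:2].round(3).tolist() for p in P],[round(float(np.linalg.norm(P[i]-P[(i+1)%4])),3) for i in range(4)])
for n,l in[('scene lid',[(490,188),(605,233),(535,285),(413,235)])]:
    P=[onz(s,u/k,v/k,.135) for u,v in l];print(n,[p[:2].round(3).tolist() for p in P],[round(float(np.linalg.norm(P[i]-P[(i+1)%4])),3) for i in range(4)])
a=s['frame'][100:250,260:420,::-1];b=t['frame'][130:260,90:220,::-1]
c=t['frame'][170:290,330:410,::-1]; 
im=np.hstack([cv2.resize(a,(427,400),interpolation=2),cv2.resize(b,(370,400)) ])
cv2.imwrite('pics/crop1.png',im)
E
```

```text
lid top [[0.654, 0.269], [0.674, 0.062], [0.463, 0.043], [0.441, 0.243], [0.67, 0.073]] [0.208, 0.212, 0.202, 0.214]
mat [[0.561, -0.071], [0.587, -0.215], [0.424, -0.247], [0.397, -0.104]] [0.146, 0.166, 0.146, 0.168]
scene lid [[0.458, 0.232], [0.666, 0.249], [0.677, 0.067], [0.476, 0.037]] [0.209, 0.182, 0.203, 0.196]
```

View pics/crop1.png

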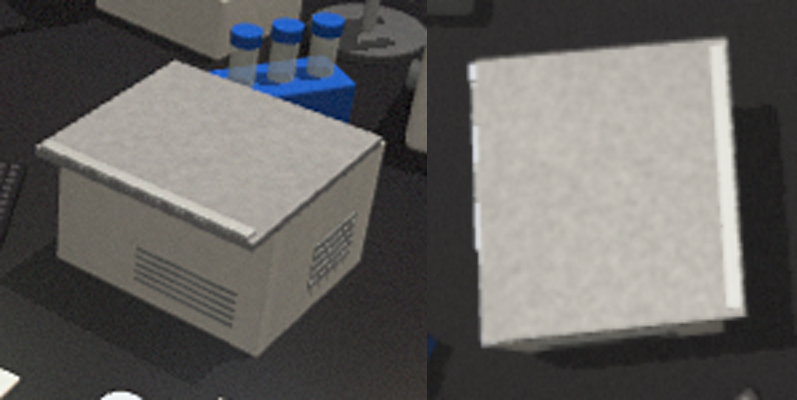

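Front stripe and overhang face world −y, hinges are at +y, and the ledge is on the side nearest the robot. Now a close look at the wedge from the wrist.

```bash
python3 - <<'E'
from h import *
from station import r
t=pickle.load(open('pics/top0.pkl','rb'));s=pickle.load(open('pics/scene0.pkl','rb'));k=1.5
A=onz(t,527/k,306/k,.06);B=onz(t,597/k,285/k,.01)
print('thick',A[:2],'thin',B[:2])
for n,(u,v),z in[('a?',(387,220),.075),('b?',(456,222),.075),('c?',(530,414),.075)]: print(n,onz(t,u/k,v/k,z)[:2].round(3))
c=(A+B)/2;yaw=np.degrees(np.arctan2(*(A-B)[[1,0]]));print(c,yaw)
r.reach([c[0],c[1],.40],[180,0,yaw])
d=r.snapshot('wrist');pickle.dump(d,open('pics/w1.pkl','wb'));cv2.imwrite('pics/w1.png',d['frame'][:,:,::-1])
st=r.sense();print(st['clock'],st['joints'],st['tcp_pos'],'cam',-np.array(d['R']).T@np.array(d['t']))
E
```

```text
thick [ 0.54561006 -0.32381589] thin [ 0.59319052 -0.46652042]
a? [ 0.686 -0.088]
b? [ 0.685 -0.204]
c? [ 0.37  -0.317]
[ 0.56940029 -0.39516816  0.035     ] 108.43938709516436
3.8667 [-3.75120794e+01  2.01886832e+01  5.38401856e+01  6.26691919e-03
  1.05967218e+02 -5.60086414e+01] [ 0.56978854 -0.39451983  0.40007714] cam [ 0.54544302 -0.31996251  0.37983841]
```

View pics/w1.png

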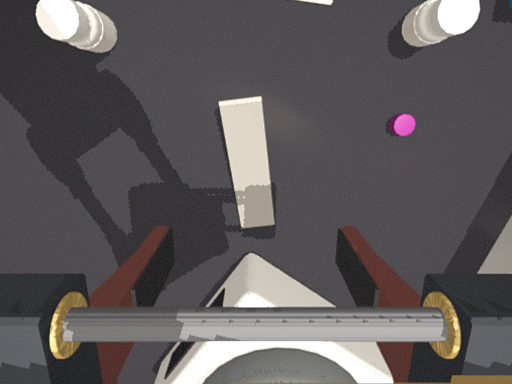

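The wrist view shows the wedge's thick end at (241,100) and thin end at (257,225), with an appliance corner at (250,255) close to the thin end. I'll measure both before gripping.

```bash
python3 - <<'E'
from h import *
t=pickle.load(open('pics/top0.pkl','rb'));w=pickle.load(open('pics/w1.pkl','rb'))
a=cv2.resize(t['frame'][90:220,340:480,::-1],None,fx=2.8,fy=2.8,interpolation=2)
b=cv2.resize(w['frame'][80:310,150:350,::-1],None,fx=1.9,fy=1.6,interpolation=2)
H=max(a.shape[0],b.shape[0]);p=lambda x:cv2.copyMakeBorder(x,0,H-x.shape[0],0,0,0)
cv2.imwrite('pics/crop2.png',np.hstack([p(a),p(b)]));print(a.shape,b.shape)
f=cv2.GaussianBlur(w['frame'],(3,3),0).astype(int)
m=(f.sum(2)>250).astype(np.uint8);m[:90]=0;m[240:]=0;m[:,:205]=0;m[:,285:]=0
c=max(cv2.findContours(m,0,2)[0],key=cv2.contourArea);q=cv2.approxPolyDP(c,4,True)[:,0];print(q.tolist())
E
```

```text
(364, 392, 3) (368, 380, 3)
[[220, 91], [219, 96], [227, 97], [215, 100], [240, 226], [272, 225], [267, 138], [284, 144], [284, 101], [260, 90]]
```

View pics/crop2.png

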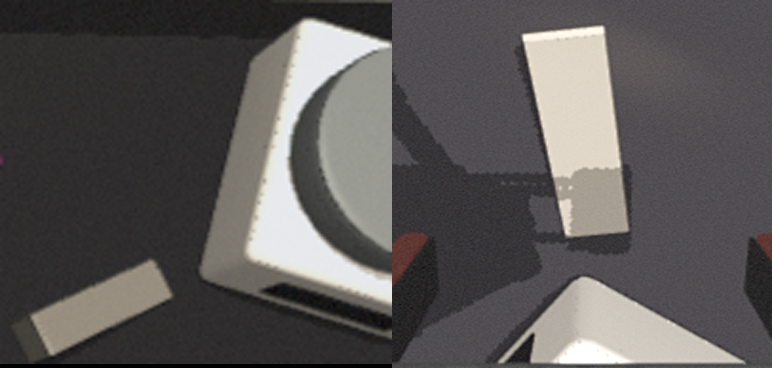

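```bash
python3 - <<'E'
from h import *
t=pickle.load(open('pics/top0.pkl','rb'));w=pickle.load(open('pics/w1.pkl','rb'))
T=lambda x,y:(340+x/2.8,90+y/2.8); W=lambda x,y:(150+(x-392)/1.9,80+y/1.6)
L=[('thick1',(32,315),(525,40)),('thick2',(50,355),(604,34))] 
# wrist image: left = ? test both pairings
for n,a,b in[('thickA',(32,315),(604,34)),('thickB',(50,355),(525,40)),('thinA',(153,260),(628,232)),('thinB',(173,297),(566,237)),('applbase',(202,275),(583,277)),('appltop',(247,262),(580,343))]:
    p,e=two(t,T(*a),w,W(*b));print(n,p.round(4),round(e,4))
for n,b,z in[('thickA',(604,34),.06),('thickB',(525,40),.06),('thinA',(628,232),.01),('thinB',(566,237),.01)]: print(n,onz(w,*W(*b),z).round(4))
# chest from top corners refined via edges: lid mask
E
```

```text
thickA [ 0.5523 -0.3258  0.0526] 0.0036
thickB [ 0.5159 -0.3419  0.0486] 0.0022
thinA [ 0.6148 -0.4589  0.0075] 0.0036
thinB [ 0.5814 -0.4842 -0.0118] 0.003
applbase [ 0.6067 -0.5231 -0.0298] 0.0028
appltop [ 0.6034 -0.5222  0.0638] 0.0068
thickA [ 0.5537 -0.3249  0.06  ]
thickB [ 0.5177 -0.3405  0.06  ]
thinA [ 0.616  -0.4573  0.01  ]
thinB [ 0.5799 -0.4736  0.01  ]
```

```bash
python3 - <<'E'
from h import *
from station import r
t=pickle.load(open('pics/top0.pkl','rb'));s=pickle.load(open('pics/scene0.pkl','rb'))
T=lambda x,y:(90+(x-427)/2.846,130+y/3.077); S=lambda x,y:(260+x/2.669,100+y/2.667)
Q=[]
for n,a,b in[('FL',(742,315),(38,148)),('FR',(725,40),(253,240)),('BR',(470,62),(384,142)),('BL',(482,347),(175,62))]:
    p,e=two(t,T(*a),s,S(*b));print(n,p.round(4),round(e,4), onz(t,*T(*a),.135).round(4), onz(s,*S(*b),.135).round(4))
yaw=np.radians(114.8);d=np.array([np.cos(yaw),np.sin(yaw)]);g=np.array([.567,-.399])-25*d/1000
for tilt in(0,-10,-15,-20):
    k=np.radians(-tilt);tcp=np.r_[g-.163*np.sin(k)*d,.022+.003+.163*np.cos(k)]
    print(tilt,tcp,r.inverse_kinematics(tcp,[180,tilt,114.8]), r.inverse_kinematics(tcp+[0,0,.12],[180,tilt,114.8]) is not None)
E
```

```text
FL [0.4658 0.0424 0.1308] 0.0021 [0.4648 0.0411 0.135 ] [0.4712 0.0385 0.135 ]
FR [0.674  0.0632 0.1347] 0.0031 [0.6728 0.0621 0.135 ] [0.6748 0.0646 0.135 ]
BR [0.6546 0.2713 0.126 ] 0.0001 [0.6518 0.2677 0.135 ] [0.6619 0.2572 0.135 ]
BL [0.441  0.2453 0.1289] 0.0036 [0.4395 0.2416 0.135 ] [0.4489 0.2381 0.135 ]
0 [ 0.5774863  -0.42169444  0.188     ] [-38.86315893  26.1245908   67.95534674   0.          85.92006246
 -63.66315893] True
-10 [ 0.58935875 -0.44738876  0.18552366] [-40.7682662   34.27801254  57.55959183   4.15204688  97.26380114
 -65.3710222 ] True
-15 [ 0.59518194 -0.4599913   0.18244591] [-41.61186076  38.69194262  52.0304063    6.10174216 103.00271718
 -65.75388547] True
-20 [ 0.60087046 -0.47230238  0.1781699 ] [-42.38490512  43.34659794  46.22674032   8.05331922 108.79902565
 -65.82042875] True
```

```bash
cat >> h.py <<'E'
YAW=6.2; O=np.array([.558,.1544])  # lid-plate centre = chest (0,-23)
def ax():
    a=np.radians(YAW);return np.array([np.cos(a),np.sin(a)]),np.array([-np.sin(a),np.cos(a)])
def c2w(x,y):
    ex,ey=ax();return O+ex*x+ey*(y+.023)
K=np.radians(15);GD=.100;DX=0.0  # grip distance from thick end
def wtcp(yth,zu,x=-.071):
    ex,ey=ax();g=c2w(x+DX,yth-GD)
    return np.r_[g-.163*np.sin(K)*ey,zu+.025+.163*np.cos(K)]
def wori():return [180,-15,90+YAW]
E
python3 - <<'E'
from h import *
from station import r
yaw=np.radians(114.8);d=np.array([np.cos(yaw),np.sin(yaw)]);g=np.array([.567,-.399])-.025*d
tcp=np.r_[g-.163*np.sin(K)*d,.025+.163*np.cos(K)];o=[180,-15,114.8]
r.reach(tcp+[0,0,.08],o);r.servo_line(tcp);r.grab(50)
print(r.sense()['opening'],r.sense()['contact_force'])
r.servo_line(tcp+[0,0,.15],speed=.2)
r.reach(wtcp(-.18,.14),wori());r.servo_line(wtcp(-.165,.055),speed=.2)
st=r.sense();print(st['clock'],st['opening'],st['contact_force'],st['tcp_pos'],wtcp(-.165,.055))
for n in('wrist','top','scene'):
    q=r.snapshot(n);pickle.dump(q,open(f'pics/{n}2.pkl','wb'))
w,t=[pickle.load(open(f'pics/{n}2.pkl','rb'))['frame'][:,:,::-1] for n in('wrist','top')]
s=pickle.load(open('pics/scene2.pkl','rb'))['frame'][:,:,::-1]
a=cv2.resize(w[0:300],(400,234));a=w[:300,56:456];b=cv2.resize(t[120:300,90:330],(400,300));c=cv2.resize(s[100:290,160:420],(400,292))
cv2.imwrite('pics/two2.png',np.vstack([np.hstack([a,b]),np.hstack([c,c*0])]))
E
```

```text
0.039645081619638624 [-0.70624559  0.23138994 -0.27769665]
8.65 0.03977945498910422 [ 0.26442682  0.86825117 -1.0196261 ] [ 0.51853248 -0.1363882   0.23814874] [ 0.51810735 -0.13579324  0.23744591]
```

View pics/two2.png

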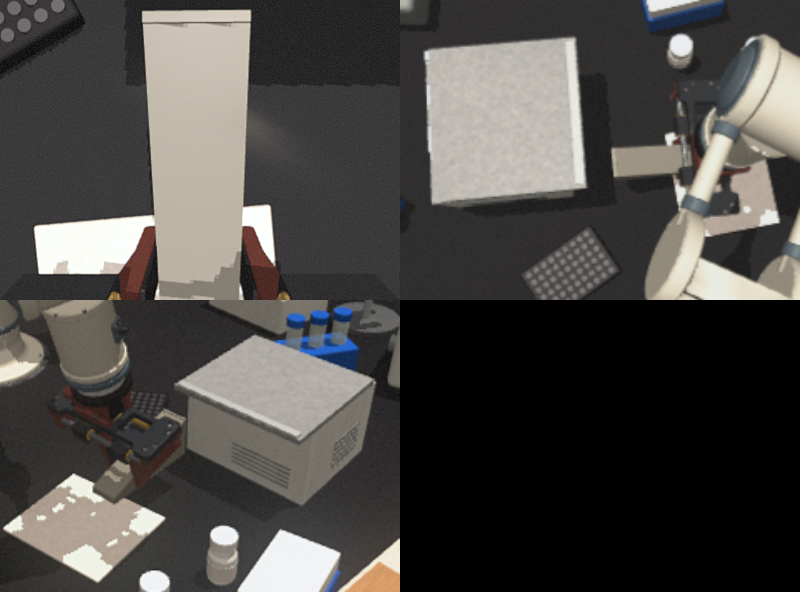

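The wedge is gripped level and centred. In the wrist tile its thick top edge is at v≈22; in the top tile it is at (612,147)–(614,177), facing the lid's front edge. I'll compute its offsets in the chest frame.

```bash
python3 - <<'E'
from h import *
w=pickle.load(open('pics/wrist2.pkl','rb'));t=pickle.load(open('pics/top2.pkl','rb'))
ex,ey=ax()
def ch(p):
    q=p[:2]-O;return [round(float(q@ex)*1e3,1),round(float(q@ey)*1e3-23,1),round(float(p[2])*1e3,1)]
T=lambda x,y:(90+(x-400)*.6,120+y*.6)
for n,a,b in[('A',(612,147),(250,22)),('B',(614,177),(143,22))]:
    p,e=two(t,T(*a),w,(b[0]+56,b[1]));print(n,ch(p),e,ch(onz(t,*T(*a),.115)),ch(onz(w,b[0]+56,b[1],.115)),ch(onz(w,b[0]+56,10,.055)))
for n,q in[('FL',(585,187)),('FR',(576,38)),('BR',(425,50)),('BL',(431,203))]: print(n,ch(onz(t,*T(*q),.135)))
E
```

```text
A [-50.4, -165.4, 110.4] 6.465616042460094e-05 [-51.0, -165.6, 115.0] [-51.1, -167.5, 115.0] [-41.9, -132.3, 55.0]
B [-92.1, -164.4, 108.3] 0.0004645027326793748 [-92.9, -164.9, 115.0] [-90.8, -167.5, 115.0] [-100.8, -132.2, 55.0]
FL [-104.5, -126.3, 135.0]
FR [104.4, -129.3, 135.0]
BR [105.9, 79.7, 135.0]
BL [-106.1, 78.0, 135.0]
```

```bash
python3 - <<'E'
from h import *
from station import r
P=[(-.113,.055)]+[(.079-.190*np.cos(a),.067+.190*np.sin(a)) for a in np.radians([0,12,26,40,54,67,79])]
D=[(.074,.155),(.076,.135),(.076,.117)]
print([r.inverse_kinematics(wtcp(*p),wori()) is not None for p in P+D])
for p in P:
    r.servo_line(wtcp(*p),speed=.15);s=r.sense();print(np.round(p,3),s['contact_force'].round(1),s['clock'],round(s['opening'],4))
for n in('wrist','top','scene'):
    q=r.snapshot(n);pickle.dump(q,open(f'pics/{n}3.pkl','wb'))
w,t,s=[pickle.load(open(f'pics/{n}3.pkl','rb'))['frame'][:,:,::-1] for n in('wrist','top','scene')]
cv2.imwrite('pics/two3.png',np.hstack([cv2.resize(w,(400,300)),cv2.resize(s[40:290,160:420],(400,385))[:300]]))
E
```

```text
[True, True, True, True, True, True, True, True, True, True, True]
[-0.113  0.055] [-0.8 -0.4 -2.5] 9.3 0.0395
[-0.111  0.067] [ 0.5 -0.3 -4.4] 9.55 0.0395
[-0.107  0.107] [ 1.  -1.5 -5.4] 9.9667 0.0393
[-0.092  0.15 ] [ 0.4 -1.6 -3.2] 10.425 0.0399
[-0.067  0.189] [ 0.1 -1.4 -3.7] 10.8833 0.0398
[-0.033  0.221] [ 0.2 -2.8 -3.5] 11.3417 0.0399
[0.005 0.242] [ 0.1 -1.6 -2.7] 11.775 0.04
[0.043 0.254] [-0.3 -1.9 -3. ] 12.1917 0.0396
```

View pics/two3.png

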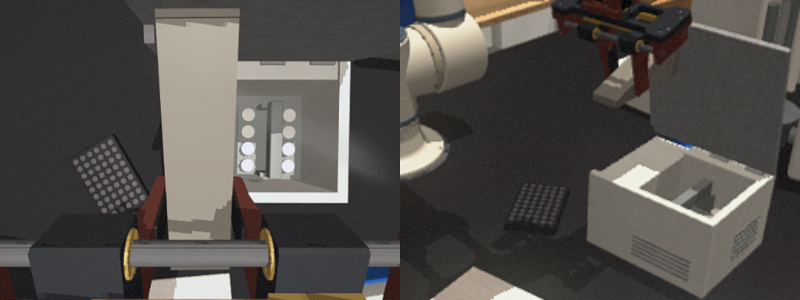

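The lid is raised to about 80° and rests on the wedge, and the rack bar and ledge are visible. I'll check the rim position against the model, then lower the wedge onto the ledge.

```bash
python3 - <<'E'
from h import *
from station import r
s3=pickle.load(open('pics/scene3.pkl','rb'));w3=pickle.load(open('pics/wrist3.pkl','rb'));ex,ey=ax()
ch=lambda p:[round(float((p[:2]-O)@ex)*1e3,1),round(float((p[:2]-O)@ey)*1e3-23,1)]
S=lambda x,y:(160+(x-400)/1.538,40+y/1.54)
print('FL rim',ch(onz(s3,*S(588,170),.127)),'FR rim',ch(onz(s3,*S(700,215),.127)))
W=lambda x,y:(x*1.28,y*1.28)
print('wrist FR outer',ch(onz(w3,*W(349,203),.127)),'inner',ch(onz(w3,*W(338,193),.127)))
E=[(.060,.19),(.074,.155),(.076,.135),(.076,.1175)]
for p in E:
    r.servo_line(wtcp(*p),speed=.1);s=r.sense();print(p,s['contact_force'].round(1),s['clock'],round(s['opening'],4),(s['tcp_pos']-wtcp(*p)).round(4))
for n in('wrist','top','scene'):
    q=r.snapshot(n);pickle.dump(q,open(f'pics/{n}4.pkl','wb'))
w,s=[pickle.load(open(f'pics/{n}4.pkl','rb'))['frame'][:,:,::-1] for n in('wrist','scene')]
cv2.imwrite('pics/two4.png',np.hstack([cv2.resize(w,(400,300)),cv2.resize(s[60:210,250:450],(400,300))]))
E
```

```text
FL rim [-107.3, -89.5] FR rim [81.9, -82.4]
wrist FR outer [110.1, -92.3] inner [96.7, -80.2]
(0.06, 0.19) [ 0.4 -2.1 -2.8] 13.15 0.0392 [ 0.     -0.0001  0.0004]
(0.074, 0.155) [ 0.4 -1.2 -3.9] 13.675 0.0397 [-0.0001 -0.0001 -0.0002]
(0.076, 0.135) [ 1.6 -4.9 -5. ] 14.025 0.0396 [ 0.0001 -0.0005 -0.0004]
(0.076, 0.1175) [ 1.2 -5.1 -4.4] 14.35 0.0393 [ 0.0002 -0.0005 -0.0002]
```

View pics/two4.png

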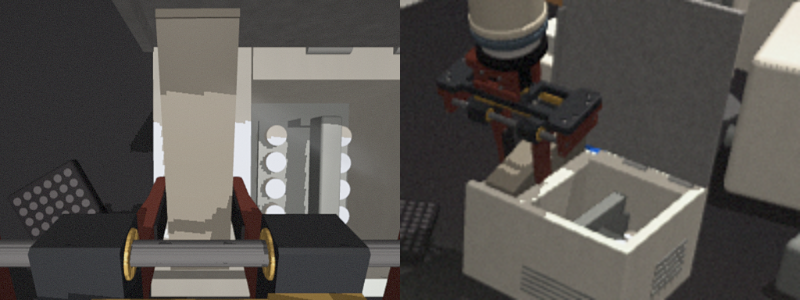

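The wedge is over the ledge, behind the rim, with the lid leaning on its thick end. Next: touch down, slide it to the rim and release.

```bash
python3 - <<'E'
from h import *
from station import r
z=.1175;f0=r.sense()['contact_force'][2]
while z>.111:
    z-=.001;r.servo_line(wtcp(.076,z),speed=.03);f=r.sense()['contact_force']
    print(round(z,4),f.round(1))
    if f[2]-f0>5:break
ex,ey=ax();y=.076
while y>.069:
    y-=.001;r.servo_line(wtcp(y,z),speed=.03);f=r.sense()['contact_force'];print(round(y,3),f.round(1),round(f[:2]@ey,1))
    if f[:2]@ey>6:break
r.let_go();r.wait(.3)
# retreat: up & along the tool axis backwards
p=np.array(r.sense()['tcp_pos']);a=np.r_[-np.sin(K)*ey,np.cos(K)]
r.servo_line(p+a*.06,speed=.15);r.servo_line(p+a*.15+np.r_[-ey*.06,0],speed=.25)
print(r.sense()['clock'])
for n in('wrist','top','scene'):
    q=r.snapshot(n);pickle.dump(q,open(f'pics/{n}5.pkl','wb'))
w,s,t=[pickle.load(open(f'pics/{n}5.pkl','rb'))['frame'][:,:,::-1] for n in('wrist','scene','top')]
b=np.hstack([cv2.resize(t[100:280,90:330],(400,300)),np.zeros((300,400,3),np.uint8)])
cv2.imwrite('pics/two5.png',np.vstack([np.hstack([cv2.resize(w,(400,300)),cv2.resize(s[60:210,250:450],(400,300))]),b]))
E
```

```text
0.1165 [-0.6 -6.2 -2.2]
0.1155 [-0.7 -6.1 -1.1]
0.1145 [ 0.7 -7.4 -0.3]
0.1135 [-0.3 -7.2  1.1]
0.075 [-0.2 -5.   1.9] -4.9
0.074 [ 2.3 -5.1  5.1] -5.3
0.073 [ 2.1 -2.   6. ] -2.2
0.072 [ 2.1 -2.6  5.8] -2.8
0.071 [ 1.8 -1.9  5.5] -2.1
0.07 [ 1.1 -0.9  6. ] -1.1
0.069 [1.1 0.3 5.7] 0.2
19.6167
```

View pics/two5.png

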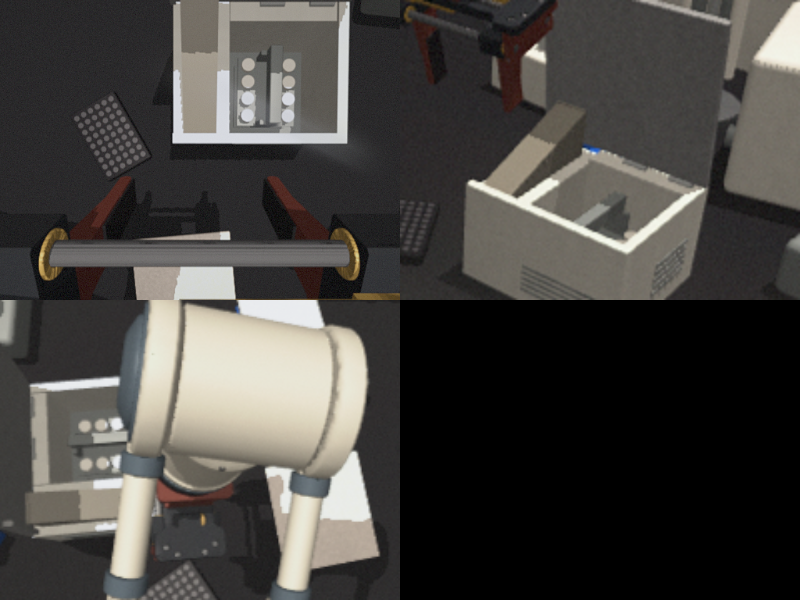

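The lid now rests on the wedge alone, with the wedge seated behind the rim and inside the ledge. In the wrist tile the rack's caps run from (248,65) to (288,116), with the bar between them. I'll locate the rack.

```bash
python3 - <<'E'
from h import *
w=pickle.load(open('pics/wrist5.pkl','rb'));ex,ey=ax()
ch=lambda p:[round(float((p[:2]-O)@ex)*1e3,1),round(float((p[:2]-O)@ey)*1e3-23,1)]
W=lambda x,y:(x*1.28,y*1.28)
L=[onz(w,*W(x,y),.07) for x,y in[(248,65),(248,82),(247,99),(247,116),(288,65),(289,82),(288,99),(288,116)]]
print([ch(p) for p in L])
A=np.array(L);n=np.polyfit(A[:4,1],A[:4,0],1)[0],np.polyfit(A[4:,1],A[4:,0],1)[0];print('row yaw',np.degrees(np.arctan(-np.array(n))),A.mean(0))
print('bar top near end',ch(onz(w,*W(276,127),.11)),'far',ch(onz(w,*W(276,45),.11)))
print('well corners',ch(onz(w,*W(338,133),.127)),ch(onz(w,*W(229,133),.127)),ch(onz(w,*W(348,144),.127)),ch(onz(w,*W(174,144),.127)))
for tl in(0,-10):
  pass
g=A.mean(0)[:2];c=np.degrees
from station import r
print(r.inverse_kinematics([*g,.42],[180,0,90+YAW]),r.inverse_kinematics([*g,.27],[180,0,90+YAW]))
g=w['frame'][40:190,290:400,::-1];cv2.imwrite('pics/bar.png',cv2.resize(g,None,fx=4,fy=4,interpolation=2))
E
```

```text
[[-1.6, 19.5], [-1.5, -4.6], [-2.8, -28.7], [-2.7, -52.9], [55.3, 19.4], [56.9, -4.6], [55.7, -28.8], [55.9, -53.0]]
row yaw [5.1030441  6.35132537] [0.58407199 0.16355756 0.07      ]
bar top near end [27.1, -71.1] far [26.3, 32.6]
well corners [97.2, -79.4] [-34.8, -79.3] [109.5, -92.7] [-101.6, -92.6]
[ 1.24303938e+01  6.45947152e+00  6.76307813e+01 -2.54444375e-14
  1.05909747e+02  6.23039375e+00] [ 1.24303938e+01  7.07189533e+00  8.21822266e+01 -2.54444375e-14
  9.07458781e+01  6.23039375e+00]
```

View pics/bar.png

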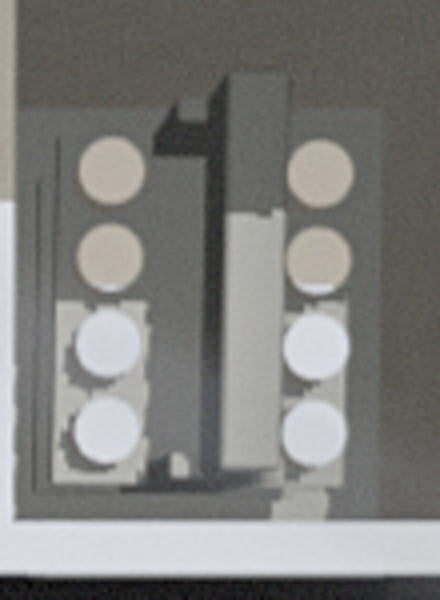

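```bash
python3 - <<'E'
from h import *
from station import r
w=pickle.load(open('pics/wrist5.pkl','rb'));t=pickle.load(open('pics/top5.pkl','rb'));ex,ey=ax()
ch=lambda p:[round(float((p[:2]-O)@ex)*1e3,1),round(float((p[:2]-O)@ey)*1e3-23,1)]
near=onz(w,352.5,157,.11);far=onz(w,354.75,58.75,.11);print(ch(near),ch(far))
T=lambda x,y:(90+x*.6,100+(y-300)*.6)
print('top view bar left end',ch(onz(t,*T(68,438),.11)))
dv=far-near;yaw=np.degrees(np.arctan2(dv[1],dv[0]));print('bar yaw',yaw)
k=np.radians(10)
bar=(near+far)[:2]/2;g=bar-ey*.008+ex*.0015
np.save('bar.npy',np.r_[bar,g,yaw])
o=[180,-10,yaw];a=np.r_[-np.sin(k)*ey,np.cos(k)]
T0=np.r_[g,.107]+.163*a
r.reach(T0+[0,0,.12],o)
d=r.snapshot('wrist');pickle.dump(d,open('pics/w6.pkl','wb'))
cv2.imwrite('pics/w6.png',d['frame'][:,:,::-1])
# where the bar is expected in this view
print([proj(d,p).round(1).tolist() for p in(near,far)],proj(d,np.r_[g,.107]).round(1),r.sense()['clock'])
E
```

```text
[26.3, -65.5] [27.8, 31.5]
top view bar left end [29.0, 31.4]
bar yaw 95.30670767390417
[[252.7, 263.4], [252.8, 148.2]] [254.7 215.7] 20.4833
```

View pics/w6.png

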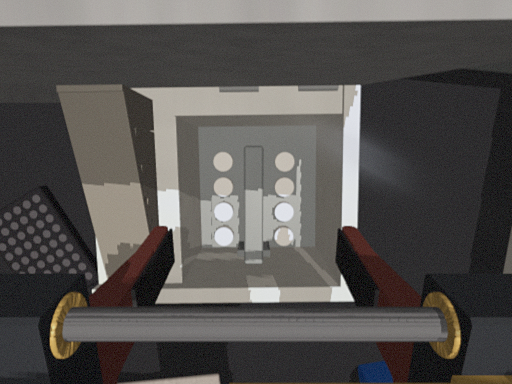

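The bar is at columns 245–263 and rows 147–263, as predicted, and centred between the fingers; the lid and wedge are clear. Descending with force checks.

```bash
python3 - <<'E'
from h import *
from station import r
v=np.load('bar.npy');bar,g,yaw=v[:2],v[2:4],v[4];k=np.radians(10);ex,ey=ax();a=np.r_[-np.sin(k)*ey,np.cos(k)]
T0=np.r_[g,.107]+.163*a;F=lambda:r.sense()['contact_force'].round(1)
f0=F();ok=True
for h in(.06,.035,.02,.01,.004,0):
    r.servo_line(T0+[0,0,h],speed=.1);f=F();print(h,f)
    if np.linalg.norm(f-f0)>6: ok=False;print('stop');break
if ok:
    r.grab(40);s=r.sense();print('grip',s['opening'],s['contact_force'].round(1))
    if .010<s['opening']<.022:
        r.servo_line(T0+[0,0,.03],speed=.08);print(F(),r.sense()['opening'])
        r.servo_line(T0+[0,0,.155],speed=.15);print(F(),r.sense()['opening'],r.sense()['clock'])
        d=r.snapshot('scene');cv2.imwrite('pics/s7.png',d['frame'][:,:,::-1])
E
```

```text
0.06 [0.3 0.8 0.4]
0.035 [-0.9 -0.1 -0.2]
0.02 [-0.5 -0.7  1. ]
0.01 [-0.8  0.3 -0.1]
0.004 [ 0.2 -0.1 -0.6]
0 [-0.6  0.4  0.3]
grip 0.01578994128598582 [-0.8  0.3 -0. ]
[-0.8  0.4 -2.6] 0.01591098217203629
[-1.5 -0.4 -2.9] 0.015641178747046694 25.2917
```

```bash
python3 - <<'E'
from h import *
from station import r
k=np.radians(10);yaw=100.6;e=np.array([np.cos(np.radians(yaw)),np.sin(np.radians(yaw))])
a=np.r_[-np.sin(k)*e,np.cos(k)];g=np.array([.492,-.159])-e*.008
T=lambda z:np.r_[g,z]+.163*a
F=lambda:r.sense()['contact_force'].round(1)
print(r.inverse_kinematics(T(.1),[180,-10,yaw]))
r.servo_line(T(.262),[180,-10,yaw],speed=.15)
r.wait(.2);r.servo_line(T(.13),speed=.12);r.servo_line(T(.105),speed=.06);f0=F();z=.105;print(f0)
while z>.096:
    z-=.001;r.servo_line(T(z),speed=.03);f=F()
    if f[2]-f0[2]>3:break
print(z,f,r.sense()['clock']);r.let_go();r.wait(.3)
p=r.sense()['tcp_pos'];r.servo_line(p+a*.16,speed=.15)
# retreat clear of the views
r.reach([.36,-.30,.42],[180,0,yaw])
print(F(),r.sense()['clock'])
for n in('top','scene'):
    q=r.snapshot(n);pickle.dump(q,open(f'pics/{n}8.pkl','wb'))
s,t=[pickle.load(open(f'pics/{n}8.pkl','rb'))['frame'][:,:,::-1] for n in('scene','top')]
cv2.imwrite('pics/two8.png',np.vstack([cv2.resize(s[60:330,60:450],(433,300)),cv2.resize(t[90:300,80:384],(433,300))]))
E
```

```text
[-27.42619998  -1.06748527  91.83885057   7.89697409  95.37669878
 -37.70795265]
[-0.1 -0.1 -1.9]
0.09899999999999999 [-3.3 -0.1  5. ] 31.2417
[0.5 1.1 0.1] 34.675
```

View pics/two8.png

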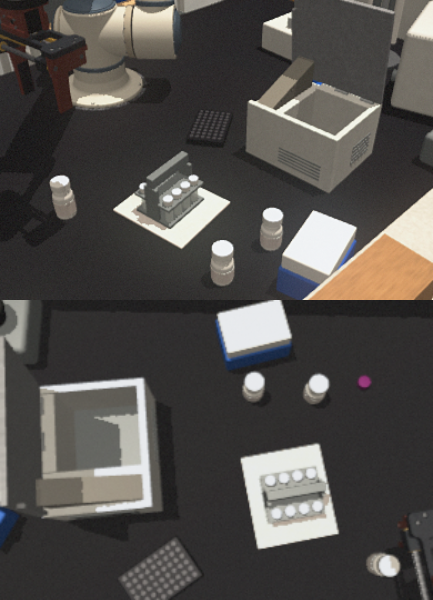

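The rack stands upright within the mat, the lid is propped on the wedge, the well is empty and all three bottles are standing. The gripper is clear of everything, so I'm handing in.

```bash
python3 -c "
from station import r
r.hand_in();print(r.sense()['clock'])"
```

```text
the job is handed in; nothing more can be done
the job is handed in; nothing more can be done
```

The job is handed in, at about 35 s on the robot's clock (limit 64 s). I gripped the wedge near its thin end and used its thick end to lift the lid to about 80°. I then set it on the ledge and let go. With the wedge alone holding the lid, I lifted the rack out by its bar and stood it on the mat.

**Last checks:** the final scene and top pictures show the lid propped on the wedge, the well empty, the rack upright near the middle of the mat, and all three bottles standing. The gripper was clear, reading about 1 N.

**What disagreed:**
- When I slid the wedge toward the front rim, the force never rose to the 6 N I was looking for. That the thin end sits behind the rim is judged from the pictures only.
- Camera estimates of the chest and the objects differed by a few millimetres between views, more for some heights worked out from two views. The grasps and placings had room for this.

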